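Return the deep sockets to their tapered tray in order of size

ROBOT

A 7-joint arm with a two-finger parallel gripper is mounted at the origin on the work surface. World frame = base frame: x ahead of the robot, y to its left, z up, the work surface at z = 0. Lengths are in mm, angles in rad, forces in N, time in s.
With the tool pointing down it reaches from about 400 to 850 mm from the base axis. Payload 6.9 kg.
Tool frame: the origin (TCP) lies on the centre line of the jaws, within the pads' length; the fingertips stand 19 mm ahead of it and the grasp point (between the pads) is the TCP; z points along the fingers, y is the line along which they close (so a half turn about z gives the same grasp; the last joint's range is limited). The gripper opens to 85 mm and grips with 20 to 120 N. Pads are 22 mm wide; open, the fingers measure 114 mm over their backs; the gripper's body (76 mm by 85 mm) begins 54 mm behind the grasp point. The pads swing forward as they close: fully open they stand 13 mm farther back than shut.
Start: joints at [1.448, 0.507, -0.238, 1.5, 0.126, 1.149, -0.155], TCP at [141.726, -608.708, 250.275] pointing down, gripper open.
Joint ranges: [-3.08, 3.08], [-0.24, 2.05], [-1.43, 1.35], [0, 2.5], [-1.52, 4.66], [0.17, 1.96], [-2.89, 2.89]. Speed limits (rad/s): [2.39, 2.39, 3.14, 3.14, 3.14, 3.14, 3.14].

INTERFACE

Orientations are given as a unit quaternion [x, y, z, w].
In Python, from plant import arm gives the robot as it stands.
- The arm moves only by the tool send_rows, never from a script. Its argument "targets" is a list of rows, each an object with "slide": the shift along the tool's x, y, z in cm, a list of three; "rotation": the turn, a rotation vector about the tool's x, y, z in rad, a list of three. A call has exactly 8 rows; each row shifts and turns the commanded pose from where the row before left it, along the tool's axes as they then stand; what a row does not reach is not made up. A row lasts 1/10 s, in which the tool goes at most 50 mm and 8.59 degrees, less where a joint would pass 70% of its speed; a pose out of reach is approached as far as the arm can. A call is refused whole if a number of a shift passes 5 or a number of a turn 0.15, either way. A call with a gripper value outside its range is refused whole. "claw" is the closure, from 0 (fully open) to 1 (shut), set as the call begins (left out, the last holds). The fingers move at their own pace and stop on an object; "grip_force" is the grip in N (left out, the last holds). Time passes only in rows, so rows that do not move let the fingers close, or fill a call up. It gives the time, the measured TCP pose, the force, the opening and the grip force at its end, in the units of the state.
- arm.get_obs(): the state, without advancing time (a new reading comes with each control period).
- arm.camera(name): name is "scene" or "top" or "wrist"; returns a dict with "pixels" (384x512x3 uint8, blue, green, red), "range_z" (384x512 float32, mm along the optical axis (not along the pixel's ray), 0 where there is no reading), "K" (3x3 intrinsics, pixels), "dist" ([k1, k2, p1, p2, k3] as OpenCV has them; the pictures are not rectified), "R" (3x3) and "t" (3): a world point X has camera coordinates R X + t; the wrist camera has in their place "mount" (4x4, takes a point from camera to tool coordinates, whose origin is the TCP and whose axes are the flange's). Camera axes: x right, y down, z forward; pixel columns grow to the right and rows downward; lengths in mm; the calibration is good to about 2 mm. A picture is of the moment at which its call begins: read the wrist's pose just before it.
- arm.hand_in(): hands the job in; it is judged then, once.
The state is a dict: "time_s": time; "joint_positions": joint angles; "joint_velocities": joint speeds; "tau": joint torques, N m; "tcp_pos": TCP position; "tcp_rot": TCP orientation; "force": force on the tool from outside, world axes, zero at the start; "ft_torque": the same for the moment, N m; "width": finger opening in mm; "grip_force": force on a finger pad.
Only numpy, scipy, OpenCV 4.12 (cv2) and the standard library are available. Lean on these libraries where they do the work, as an engineer would, in place of code of your own. Each camera call takes 0.05 s, during which the arm holds its last target. There are 200 camera calls.

TASK

Put the four loose deep sockets from the red mat back into the socket tray in order of size: the smallest in the narrowest bay at one end, and so on up to the largest in the widest bay, one to a bay, each standing upright on the floor of its bay with its opening up as it stands now. Set them down rather than dropping them, do not knock any of them over, and leave the ratchet handle and the white bottle where they are.

Things in the scene. Friction and masses are not known exactly. Their poses are not given: they have to be found in the camera images.
- socket_a_mid (a point): The smallest of four loose chromed deep sockets, a hollow steel cylinder 77 mm tall standing upright on the fixed red mat (3 mm thick), hexagonal opening up. Outer diameter 22 mm, the same all the way down. This point is on its axis, half-way up (38.5 mm above its foot); z points up along the axis. About 0.12 kg.
- socket_b_mid (a point): The second smallest of four loose chromed deep sockets, a hollow steel cylinder 77 mm tall standing upright on the fixed red mat (3 mm thick), hexagonal opening up. Outer diameter 30 mm from 22 mm above its foot to the top; the drive end it stands on is 24 mm in diameter. This point is on its axis, half-way up (38.5 mm above its foot); z points up along the axis. About 0.19 kg.
- socket_c_mid (a point): The second largest of four loose chromed deep sockets, a hollow steel cylinder 77 mm tall standing upright on the fixed red mat (3 mm thick), hexagonal opening up. Outer diameter 39 mm from 22 mm above its foot to the top; the drive end it stands on is 28 mm in diameter. This point is on its axis, half-way up (38.5 mm above its foot); z points up along the axis. About 0.29 kg.
- socket_d_mid (a point): The largest of four loose chromed deep sockets, a hollow steel cylinder 77 mm tall standing upright on the fixed red mat (3 mm thick), hexagonal opening up. Outer diameter 48 mm from 22 mm above its foot to the top; the drive end it stands on is 32 mm in diameter. This point is on its axis, half-way up (38.5 mm above its foot); z points up along the axis. About 0.44 kg.
- bay_1: The narrowest bay of the fixed, tapered grey plastic socket tray: four open-topped bays in a straight row, wider from one end to the other, 4 mm walls between. 40 mm wide inside along the row, 45 mm across it. Origin: centre of its floor, on top, 4 mm above the bench; x along the row towards the wide end, z up. Wall tops 12 mm above the floor, on which a ring marks the middle.
- bay_2: The second narrowest bay of the fixed, tapered grey plastic socket tray: four open-topped bays in a straight row, wider from one end to the other, 4 mm walls between. 46 mm wide inside along the row, 50 mm across it. Origin: centre of its floor, on top, 4 mm above the bench; x along the row towards the wide end, z up. Wall tops 12 mm above the floor, on which a ring marks the middle.
- bay_3: The second widest bay of the fixed, tapered grey plastic socket tray: four open-topped bays in a straight row, wider from one end to the other, 4 mm walls between. 54 mm wide inside along the row, 57 mm across it. Origin: centre of its floor, on top, 4 mm above the bench; x along the row towards the wide end, z up. Wall tops 12 mm above the floor, on which a ring marks the middle.
- bay_4: The widest bay of the fixed, tapered grey plastic socket tray: four open-topped bays in a straight row, wider from one end to the other, 4 mm walls between. 62 mm wide inside along the row, 64 mm across it. Origin: centre of its floor, on top, 4 mm above the bench; x along the row towards the wide end, z up. Wall tops 12 mm above the floor, on which a ring marks the middle.
- ratchet: Bystander: the ratchet handle of the set, 250 mm long, up to 40 mm wide and 37 mm high, chrome with a black grip, lying on the bench beyond the work, a loose thing to be left alone. Origin: under its middle, on the bench; x points along it towards the head.
- bottle: Bystander: white plastic squeeze bottle, 52 mm in diameter, 142 mm tall to the tip of its red spout, standing on the bench beyond the work, a loose thing to be left alone. Origin: centre of its underside.
Things that resemble listed ones, but are neither listed nor needed, are in the scene too. Leave any orange look-alike of the part that bears socket_d_mid alone.

How it is judged:
By the outcome, as a careful person would: the job done as asked, in the order asked, and still so for the second after the job is handed in, with the robot touching nothing.
It also fails if it takes over 102 s, if anything falls off the work surface, if the arm or the gripper's body presses on something with over 40 N, if the wrist force passes 120 N, or if a joint passes its speed limit or range.

## Working session

There is one attempt and no reset: what is moved stays moved. The work goes in short steps, Python scripts to look and compute and a tool call to move; the robot and the scene stay as the last step left them, time stands still between calls to the robot, and variables do not carry over. Pictures are saved under pics/ and viewed, at most 14 in all, crops included, and the job is handed in when it is done.

Besides the shell and the picture viewer there is one more tool, called after "Request:" as name([rows], argument=value, ...), one row to a line, values as JSON. send_rows: Moves the arm, as the interface text tells. Its arguments: {"type":"object","properties":{"targets":{"type":"array","items":{"type":"object","properties":{"slide":{"type":"array","items":{"type":"number"}},"rotation":{"type":"array","items":{"type":"number"}}}}},"claw":{"type":"number"},"grip_force":{"type":"number"}},"required":["targets"]}

```bash
ls; mkdir -p pics; python3 - <<'E'
from plant import arm
import cv2,numpy as np,pickle
o=arm.get_obs();print({k:np.round(v,3) for k,v in o.items()})
D={}
for n in("scene","top","wrist"):
    c=arm.camera(n);D[n]=c;cv2.imwrite(f"pics/{n}0.png",c["pixels"])
    print(n,np.round(c["K"],1).tolist(),c["dist"],np.round(c.get("R",c.get("mount")),3).tolist(),c.get("t"))
pickle.dump(D,open("d0.pkl","wb"))
E
```

```text
pics
{'time_s': np.float64(0.0), 'joint_positions': array([ 1.448,  0.508, -0.237,  1.501,  0.126,  1.149, -0.155]), 'joint_velocities': array([-0.001,  0.002,  0.   , -0.002,  0.   , -0.002, -0.   ]), 'tau': array([-2.0000e-03, -6.2059e+01, -2.1870e+00, -2.4965e+01,  1.3000e-02,
        1.2000e-02,  0.0000e+00]), 'tcp_pos': array([ 141.558, -608.298,  249.435]), 'tcp_rot': array([ 0.993,  0.114, -0.   , -0.001]), 'force': array([-0.386,  0.406,  0.574]), 'ft_torque': array([-0.05 ,  0.031, -0.037]), 'grip_force': np.float64(0.0), 'width': np.float64(85.552)}
scene [[480.7, 0.0, 255.0], [0.0, 480.7, 196.5], [0.0, 0.0, 1.0]] [-0.15502695  0.          0.          0.          0.        ] [[-0.248, 0.969, 0.01], [0.595, 0.161, -0.787], [-0.764, -0.189, -0.617]] [ 135.88107607 -295.26745373 1508.23247795]
top [[489.7, 0.0, 251.7], [0.0, 489.7, 197.6], [0.0, 0.0, 1.0]] [-0.15816062  0.          0.          0.          0.        ] [[-0.013, -1.0, -0.005], [-0.996, 0.014, -0.09], [0.09, 0.004, -0.996]] [  10.3710584   600.62110393 1044.31759279]
wrist [[283.2, 0.0, 261.4], [0.0, 283.2, 189.7], [0.0, 0.0, 1.0]] [-0.02983779  0.          0.          0.          0.        ] [[-0.001, -0.949, -0.315, 81.727], [1.0, -0.001, 0.0, 0.076], [-0.0, -0.315, 0.949, -124.385], [0.0, 0.0, 0.0, 1.0]] None
```

View pics/top0.png

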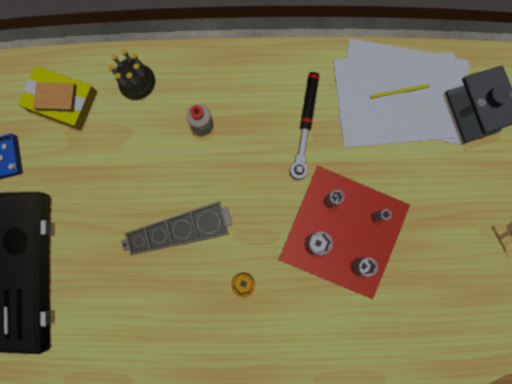

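View pics/scene0.png

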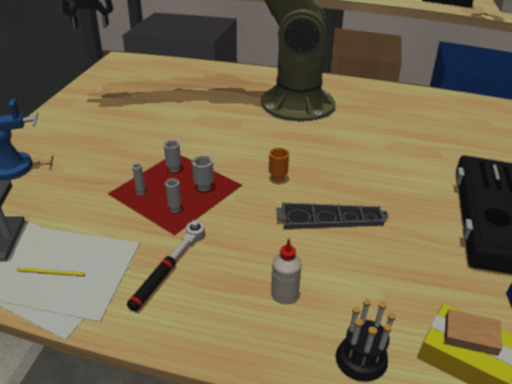

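The top view shows four sockets on the red mat: a (383,215), b (336,197), c (367,267) and d (320,242). The look-alike for d is the orange socket at (243,284), which I will avoid. The tray's bays run from narrow to wide at (138,241), (158,236), (181,229) and (208,221). The ratchet is at (303,130) and the bottle at (200,118).

```bash
cat > h.py <<'E'
import numpy as np,cv2
from scipy.spatial.transform import Rotation as Rn
def rays(c,uv):
    p=cv2.undistortPoints(np.array(uv,float).reshape(-1,1,2),c["K"],c["dist"])[:,0]
    return np.c_[p,np.ones(len(p))]
def Rt(c,obs=None):  # world = A@cam + o
    if "mount" in c:
        T=Rn.from_quat(obs["tcp_rot"]).as_matrix();m=np.array(c["mount"])
        return T@m[:3,:3],T@m[:3,3]+obs["tcp_pos"]
    R=np.array(c["R"]);return R.T,-R.T@np.array(c["t"])
def plane(c,uv,z,obs=None):
    A,o=Rt(c,obs);d=rays(c,uv)@A.T
    return o+d*((z-o[2])/d[:,2])[:,None]
def cloud(c,obs=None):
    A,o=Rt(c,obs);h,w=c["range_z"].shape
    u,v=np.meshgrid(np.arange(w),np.arange(h));r=rays(c,np.stack([u,v],-1).reshape(-1,2))
    P=(r*np.array(c["range_z"]).reshape(-1,1))@A.T+o
    P[np.array(c["range_z"]).ravel()==0]=np.nan
    return P.reshape(h,w,3)
E
python3 - <<'E'
import pickle;from h import *
D=pickle.load(open("d0.pkl","rb"))
for n in("top","scene"):
    c=D[n];P=cloud(c)
    m=((P[...,2]>60)&(P[...,2]<100)).astype(np.uint8)
    k,l,s,ce=cv2.connectedComponentsWithStats(m)
    print(n)
    for i in range(1,k):
        if 25<s[i,4]<3000:
            Q=P[l==i];uv=ce[i]
            cnt=max(cv2.findContours((l==i).astype(np.uint8),0,2)[0],key=len)
            (e,r)=cv2.minEnclosingCircle(cnt)
            q=plane(c,[e,(e[0]+r,e[1])],80)
            print(np.round(uv),s[i,4],np.round(np.nanmedian(Q,0)),np.round(q[0],1),'rad',np.round(np.linalg.norm(q[1]-q[0]),1))
c=D["top"];P=cloud(c)
for uv in[(138,241),(158,236),(181,229),(208,221)]:
    print(np.round(plane(c,[uv],4)[0],1),P[uv[1],uv[0]].round(1))
cv2.imwrite("pics/tray.png",cv2.resize(c["pixels"][190:265,110:250],None,fx=5,fy=5,interpolation=cv2.INTER_CUBIC))
cv2.imwrite("pics/sock.png",cv2.resize(c["pixels"][170:300,270:420],None,fx=4.5,fy=4.5,interpolation=cv2.INTER_CUBIC))
E
```

```text
top
[130.  72.] 569 [881. 268.  63.] [875.3 266.1  80. ] rad 36.9
[54. 96.] 1085 [830. 438.  71.] [825.4 434.3  80. ] rad 55.5
[199. 118.] 319 [761. 107.  89.] [770.5 113.3  80. ] rad 27.5
[470. 109.] 49 [ 785. -481.   74.] [ 785.9 -481.4   80. ] rad 10.7
[336. 197.] 115 [ 596. -177.   78.] [ 595.1 -174.3   80. ] rad 16.5
[384. 214.] 84 [ 557. -276.   78.] [ 556.4 -275.4   80. ] rad 12.6
[321. 243.] 205 [ 498. -140.   78.] [ 500.1 -138.8   80. ] rad 25.2
[367. 266.] 182 [ 450. -236.   78.] [ 449.7 -235.    80. ] rad 21.7
[242. 285.] 171 [415.  25.  76.] [415.7  23.9  80. ] rad 24.4
scene
[29. 17.] 578 [ -387. -1277.    79.] [ -367.1 -1251.4    80. ] rad 179.1
[330.  13.] 98 [-722.    7.   81.] [-737.9    2.7   80. ] rad 32.5
[299.  87.] 592 [59.  8. 81.] [13.7  0.6 80. ] rad 72.2
[  6. 146.] 171 [ 561. -646.   74.] [ 561.6 -646.3   80. ] rad 25.1
[171. 147.] 220 [ 454. -237.   73.] [ 463.  -230.9   80. ] rad 21.6
[279. 155.] 231 [419.  24.  70.] [433.5  27.2  80. ] rad 23.1
[202. 164.] 302 [ 505. -138.   73.] [ 515.5 -132.6   80. ] rad 25.1
[492. 200.] 2635 [441. 520.  61.] [486.8 499.2  80. ] rad 126.6
[137. 169.] 113 [ 562. -276.   73.] [ 570.6 -270.    80. ] rad 14.7
[172. 186.] 187 [ 601. -174.   72.] [ 608.7 -168.5   80. ] rad 17.6
[  2. 216.] 64 [ 792. -481.   73.] [ 793.1 -477.3   80. ] rad 17.2
[286. 269.] 634 [789. 116.  85.] [781. 114.  80.] rad 28.4
[368. 335.] 1090 [887. 267.  63.] [883.8 269.   80. ] rad 38.1
[474. 330.] 1782 [835. 440.  70.] [841.7 437.5  80. ] rad 58.4
[508.6 258.6   4. ] [508.5 257.4   8.8]
[519.4 213.1   4. ] [519.4 213.7   0.8]
[534.5 161.1   4. ] [ 5.347e+02  1.618e+02 -5.000e-01]
[551.7 100.5   4. ] [551.7 100.4   4.3]
```

View pics/tray.png

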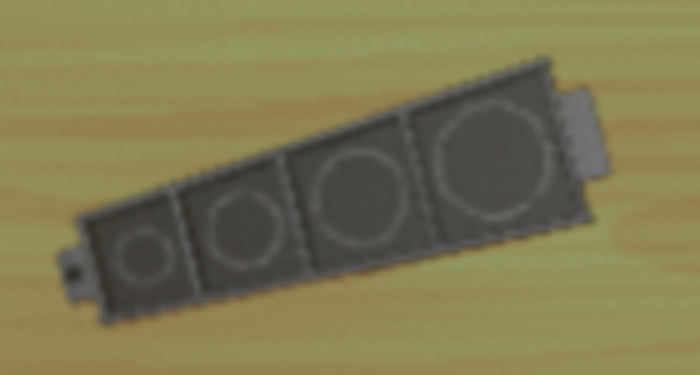

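View pics/sock.png

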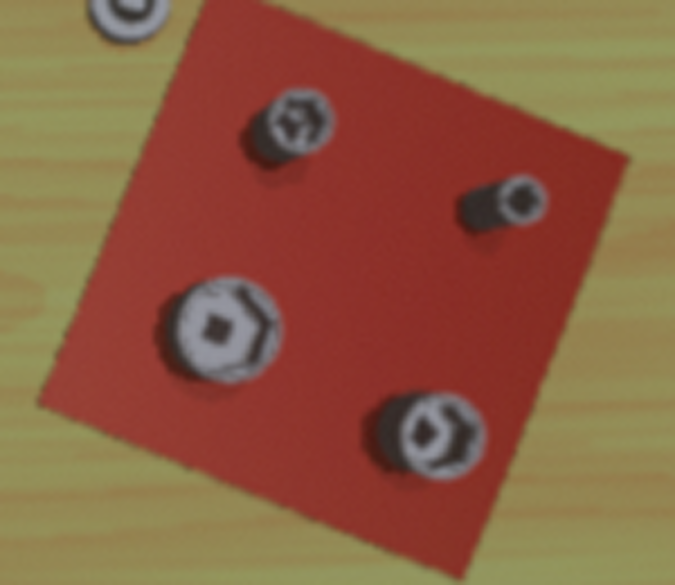

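The tray crop shows bay rings at crop (144,256), (244,230), (358,196) and (491,160), narrow end on the left. The socket crop shows chrome tops: a (522,200), b (302,121), c (442,436), d (229,329). None of the four is orange, so the choice holds.

```bash
python3 - <<'E'
import pickle;from h import *
c=pickle.load(open("d0.pkl","rb"))["top"]
s=np.array([(522,200),(302,121),(442,436),(229,329)])/4.5+[270,170]-.4
S=plane(c,s,80);print(S.round(1))
b=np.array([(144,256),(244,230),(358,196),(491,160)])/5+[110,190]-.4
B=plane(c,b,4);print(B.round(1),np.linalg.norm(np.diff(B,axis=0),axis=1))
a=np.array([0,47,101,163.]);X=np.c_[np.ones(4),a];f=np.linalg.lstsq(X,B[:,:2],rcond=None)[0]
u=f[1]/np.linalg.norm(f[1]);F=B[:,:2].mean(0)+(a-a.mean())[:,None]*u;print(F.round(1),u,f)
np.savez("pos.npz",S=S[:,:2],B=F,u=u)
E
cat > go.py <<'E'
# usage: go.py x y z [yaw of tool x] -> cm shift in current tool axes
import sys;from h import *;from plant import arm
o=arm.get_obs();T=Rn.from_quat(o["tcp_rot"])
g=np.array(list(map(float,sys.argv[1:4])))
print("t",round(o["time_s"],1),"tcp",o["tcp_pos"].round(1),"shift cm",T.inv().apply(g-o["tcp_pos"]).round(2)/10,"w",round(o["width"],1),"grip",round(o["grip_force"]),"F",o["force"].round(1),"q",o["joint_positions"].round(2))
u=np.load("pos.npz")["u"];
W=np.c_[np.r_[u,0],np.r_[u[1],-u[0],0],[0,0,-1]]   # tool x along row, z down
print("tool-frame rotvec to row-aligned",(T.inv()*Rn.from_matrix(W)).as_rotvec().round(3),(T.inv()*Rn.from_matrix(W@np.diag([-1,-1,1]))).as_rotvec().round(3))
E
python3 go.py 500 -139 200
```

```text
[[ 557.4 -278.1   80. ]
 [ 595.8 -175.5   80. ]
 [ 449.  -237.1   80. ]
 [ 500.2 -139.1   80. ]]
[[509.  257.6   4. ]
 [520.3 212.2   4. ]
 [535.  160.7   4. ]
 [550.4 100.9   4. ]] [46.87406006 53.54650935 61.67759296]
[[508.7 258. ]
 [520.8 212.6]
 [534.6 160.4]
 [550.6 100.5]] [ 0.25718527 -0.96636212] [[ 5.08785814e+02  2.57537480e+02]
 [ 2.55654205e-01 -9.60609215e-01]]
t 0.1 tcp [ 141.6 -608.4  249.6] shift cm [ 45.553 -37.575   5.013] w 85.6 grip 0 F [ 0.5 -0.7  0.1] q [ 1.45  0.51 -0.24  1.5   0.13  1.15 -0.15]
tool-frame rotvec to row-aligned [-1.00e-03  1.00e-03  1.54e+00] [-1.000e-03 -1.000e-03 -1.602e+00]
```

Request:
send_rows([
  {"slide": [0, 0, 0], "rotation": [0, 0, -0.146]},
  {"slide": [0, 0, 0], "rotation": [0, 0, -0.146]},
  {"slide": [0, 0, 0], "rotation": [0, 0, -0.146]},
  {"slide": [0, 0, 0], "rotation": [0, 0, -0.146]},
  {"slide": [0, 0, 0], "rotation": [0, 0, -0.146]},
  {"slide": [0, 0, 0], "rotation": [0, 0, -0.146]},
  {"slide": [0, 0, 0], "rotation": [0, 0, -0.146]},
  {"slide": [0, 0, 0], "rotation": [0, 0, -0.146]},
], claw=0, grip_force=40)

```text
time_s: 0.95
tcp_pos: [141.6, -608.6, 249.9]
tcp_rot: [0.764, 0.645, 0.0, -0.0]
force: [-0.8, 0.2, 0.0]
width: 85.8
grip_force: 0.0
```

Request:
send_rows([
  {"slide": [0, 0, 0], "rotation": [0, 0, -0.145]},
  {"slide": [0, 0, 0], "rotation": [0, 0, -0.145]},
  {"slide": [0, 0, 0], "rotation": [0, 0, -0.144]},
  {"slide": [1.93, 4.42, 0.73], "rotation": [0, 0, 0]},
  {"slide": [1.93, 4.42, 0.73], "rotation": [0, 0, 0]},
  {"slide": [1.93, 4.42, 0.73], "rotation": [0, 0, 0]},
  {"slide": [1.93, 4.42, 0.73], "rotation": [0, 0, 0]},
  {"slide": [1.93, 4.42, 0.73], "rotation": [0, 0, 0]},
])

```text
time_s: 1.75
tcp_pos: [331.4, -457.3, 213.4]
tcp_rot: [0.61, 0.793, -0.0, -0.0]
force: [0.3, -0.1, -0.8]
width: 85.7
grip_force: 0.0
```

```bash
python3 go.py 557.4 -278.1 170
```

```text
t 1.8 tcp [ 331.4 -457.3  213.4] shift cm [11.526 26.437  4.335] w 85.7 grip 0 F [ 0.3 -0.1 -0.8] q [ 1.33  0.5  -0.67  1.71  0.35  1.05  0.81]
tool-frame rotvec to row-aligned [-0.     0.     3.141] [-0.    -0.    -0.001]
```

Request:
send_rows([
  {"slide": [1.93, 4.42, 0.73], "rotation": [0, 0, 0]},
  {"slide": [1.93, 4.42, 0.73], "rotation": [0, 0, 0]},
  {"slide": [1.93, 4.42, 0.73], "rotation": [0, 0, 0]},
  {"slide": [1.93, 4.42, 0.73], "rotation": [0, 0, 0]},
  {"slide": [1.93, 4.42, 0.73], "rotation": [0, 0, 0]},
  {"slide": [1.88, 4.34, 0.69], "rotation": [0, 0, 0]},
  {"slide": [0, 0, 0], "rotation": [0, 0, 0]},
  {"slide": [0, 0, 0], "rotation": [0, 0, 0]},
])

```text
time_s: 2.55
tcp_pos: [557.1, -277.5, 169.7]
tcp_rot: [0.608, 0.794, 0.0, -0.001]
force: [-0.8, -1.4, 1.0]
width: 85.4
grip_force: 0.0
```

```bash
cat > w.py <<'E'
# wrist look: w.py name
import sys;from h import *;from plant import arm
o=arm.get_obs();c=arm.camera("wrist");cv2.imwrite(f"pics/{sys.argv[1]}.png",c["pixels"])
P=cloud(c,o);Z=P[...,2];m=((Z>70)&(Z<95)).astype(np.uint8)
k,l,s,ce=cv2.connectedComponentsWithStats(m)
for i in range(1,k):
    if s[i,4]>100:
        Q=P[l==i];top=Q[Q[:,2]>75]
        if len(top)<30: continue
        (e,r)=cv2.minEnclosingCircle(top[:,:2].astype(np.float32))
        cnt=max(cv2.findContours((l==i).astype(np.uint8),0,1)[0],key=len)[:,0]
        p=plane(c,cnt,80,o)[:,:2];e2,r2=cv2.minEnclosingCircle(p.astype(np.float32))
        print(ce[i].round(),s[i,4],"cloud",np.round(e,1),round(r,1),"rim",np.round(e2,1),round(r2,1),"z",round(float(np.median(top[:,2])),1))
E
python3 w.py wa; python3 go.py 557.4 -278.1 53
```

```text
[235.  17.] 825 cloud [ 503.  -144.6] 22.9 rim [ 503.3 -145.6] 22.8 z 79.4
[352.  83.] 927 cloud [ 596.8 -174. ] 15.4 rim [ 595.8 -174.2] 16.0 z 79.4
[135. 113.] 1381 cloud [ 449.8 -236.2] 20.0 rim [ 451.7 -236.1] 21.5 z 79.4
[262. 199.] 453 cloud [ 558.3 -276.7] 11.1 rim [ 557.9 -275.4] 12.3 z 79.7
t 2.6 tcp [ 556.  -279.3  169.9] shift cm [ 0.078  0.183 11.686] w 85.7 grip 0 F [-0.   0.3 -0.8] q [ 0.8   0.63 -0.63  1.62  0.41  1.04  0.31]
tool-frame rotvec to row-aligned [ 0.000e+00 -2.000e-03 -3.141e+00] [-0.001 -0.     0.001]
```

View pics/wa.png

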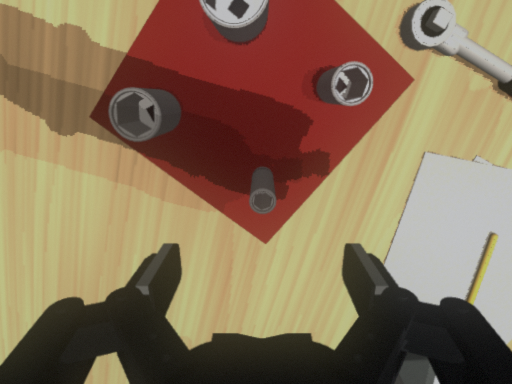

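The wrist view shows a's opening at (262,199), centred between the pads at columns 165 and 357. Next I descend and grip.

Request:
send_rows([
  {"slide": [0.1, 0.1, 2.5], "rotation": [0, 0, 0]},
  {"slide": [0, 0, 2.5], "rotation": [0, 0, 0]},
  {"slide": [0, 0, 2.5], "rotation": [0, 0, 0]},
  {"slide": [0, 0, 2.0], "rotation": [0, 0, 0]},
  {"slide": [0, 0, 1.2], "rotation": [0, 0, 0]},
  {"slide": [0, 0, 1.0], "rotation": [0, 0, 0]},
  {"slide": [0, 0, 0], "rotation": [0, 0, 0]},
  {"slide": [0, 0, 0], "rotation": [0, 0, 0]},
])

```text
time_s: 3.4
tcp_pos: [557.3, -278.4, 54.0]
tcp_rot: [0.61, 0.793, 0.0, 0.0]
force: [0.3, 0.4, 0.0]
width: 85.4
grip_force: 0.0
```

Request:
send_rows([
  {"slide": [0, 0, 0], "rotation": [0, 0, 0]},
  {"slide": [0, 0, 0], "rotation": [0, 0, 0]},
  {"slide": [0, 0, 0], "rotation": [0, 0, 0]},
  {"slide": [0, 0, 0], "rotation": [0, 0, 0]},
  {"slide": [0, 0, 0], "rotation": [0, 0, 0]},
  {"slide": [0, 0, 0], "rotation": [0, 0, 0]},
  {"slide": [0, 0, 0], "rotation": [0, 0, 0]},
  {"slide": [0, 0, 0], "rotation": [0, 0, 0]},
], claw=1, grip_force=40)

```text
time_s: 4.2
tcp_pos: [557.2, -278.0, 53.6]
tcp_rot: [0.609, 0.793, 0.0, 0.0]
force: [0.3, -0.8, 4.2]
width: 21.2
grip_force: 39.0
```

```bash
python3 go.py 508.7 258 170
```

```text
t 4.2 tcp [ 557.2 -278.    53.6] shift cm [ 53.047   9.094 -11.645] w 21.2 grip 39 F [ 0.3 -0.8  4.2] q [ 0.75  0.76 -0.55  1.73  0.52  0.81  0.21]
tool-frame rotvec to row-aligned [ 0.    -0.     3.141] [ 0.  0. -0.]
```

Request:
send_rows([
  {"slide": [0, 0, -1.5], "rotation": [0, 0, 0]},
  {"slide": [0, 0, -3.0], "rotation": [0, 0, 0]},
  {"slide": [0, 0, -4.0], "rotation": [0, 0, 0]},
  {"slide": [1.0, 0.2, -3.2], "rotation": [0, 0, 0]},
  {"slide": [3.0, 0.5, 0], "rotation": [0, 0, 0]},
  {"slide": [4.5, 0.8, 0], "rotation": [0, 0, 0]},
  {"slide": [4.8, 0.8, 0], "rotation": [0, 0, 0]},
  {"slide": [4.8, 0.8, 0], "rotation": [0, 0, 0]},
])

```text
time_s: 5.0
tcp_pos: [540.0, -93.6, 171.2]
tcp_rot: [0.61, 0.793, 0.0, 0.0]
force: [0.9, 1.2, -1.5]
width: 20.9
grip_force: 39.3
```

Request:
send_rows([
  {"slide": [4.8, 0.8, 0], "rotation": [0, 0, 0]},
  {"slide": [4.8, 0.8, 0], "rotation": [0, 0, 0]},
  {"slide": [4.8, 0.8, 0], "rotation": [0, 0, 0]},
  {"slide": [4.8, 0.8, 0], "rotation": [0, 0, 0]},
  {"slide": [4.8, 0.8, 0], "rotation": [0, 0, 0]},
  {"slide": [4.8, 0.9, 0], "rotation": [0, 0, 0]},
  {"slide": [4.0, 0.7, 0], "rotation": [0, 0, 0]},
  {"slide": [2.1, 0.4, 0], "rotation": [0, 0, 0]},
])

```text
time_s: 5.8
tcp_pos: [507.2, 262.4, 171.5]
tcp_rot: [0.608, 0.794, 0.001, -0.001]
force: [0.5, -0.7, -1.5]
width: 21.3
grip_force: 39.3
```

```bash
python3 go.py 508.7 258 70
```

```text
t 5.8 tcp [507.2 262.4 171.5] shift cm [-0.487  0.022 10.147] w 21.3 grip 39 F [ 0.5 -0.7 -1.5] q [-0.11  0.55 -0.64  1.76  0.39  0.96 -0.64]
tool-frame rotvec to row-aligned [ 4.000e-03  1.000e-03 -3.137e+00] [ 0.001 -0.003  0.005]
```

Request:
send_rows([
  {"slide": [0, 0, 0], "rotation": [0, 0, 0]},
  {"slide": [0, 0, 0], "rotation": [0, 0, 0]},
  {"slide": [0, 0, 2], "rotation": [0, 0, 0]},
  {"slide": [0, 0, 2], "rotation": [0, 0, 0]},
  {"slide": [0, 0, 2], "rotation": [0, 0, 0]},
  {"slide": [0, 0, 1], "rotation": [0, 0, 0]},
  {"slide": [0, 0, 0], "rotation": [0, 0, 0]},
  {"slide": [0, 0, 0], "rotation": [0, 0, 0]},
])

```text
time_s: 6.6
tcp_pos: [509.2, 257.0, 101.0]
tcp_rot: [0.61, 0.793, 0.0, 0.0]
force: [-0.7, -0.1, -1.1]
width: 21.0
grip_force: 39.3
```

```bash
python3 go.py 508.7 258 56; python3 w.py wa2
```

```text
t 6.6 tcp [509.2 257.  101. ] shift cm [ 0.107 -0.026  4.497] w 21.0 grip 39 F [-0.7 -0.1 -1.1] q [-0.14  0.63 -0.58  1.83  0.46  0.81 -0.7 ]
tool-frame rotvec to row-aligned [ 0.    -0.     3.141] [ 0.     0.    -0.001]
[262. 232.] 907 cloud [507.3 267.7] 17.1 rim [509.3 260.4] 18.7 z 88.2
```

View pics/wa2.png

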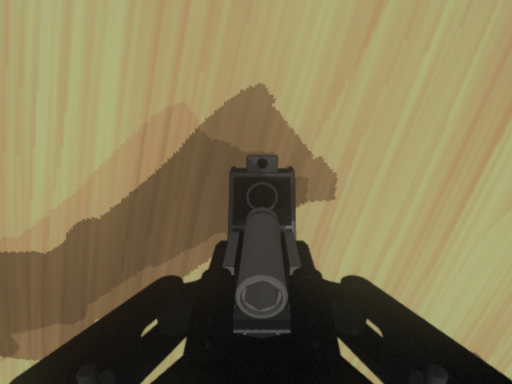

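The ring of bay 1 shows at (262,197), with the bay spanning columns 231–294. The socket's top rim is at (262,296) and its far bottom edge at about row 212.

```bash
python3 - <<'E'
from h import *;from plant import arm
o=arm.get_obs();c=arm.camera("wrist")
print(plane(c,[(262,197)],4,o).round(1),plane(c,[(262,296)],127.5,o).round(1), plane(c,[(262,210)],51,o).round(1),plane(c,[(262,173.5),(262,165)],16,o).round(1),o["tcp_pos"])
E
```

```text
[[510.6 258.6   4. ]] [[510.2 258.8 127.5]] [[508.5 266.   51. ]] [[504.6 281.2  16. ]
 [502.9 287.6  16. ]] [509.36968249 257.43392841 101.32989809]
```

Request:
send_rows([
  {"slide": [0, 0, 1.5], "rotation": [0, 0, 0]},
  {"slide": [0, 0, 1.5], "rotation": [0, 0, 0]},
  {"slide": [0, 0, 0.7], "rotation": [0, 0, 0]},
  {"slide": [0, 0, 0.4], "rotation": [0, 0, 0]},
  {"slide": [0, 0, 0.2], "rotation": [0, 0, 0]},
  {"slide": [0, 0, 0.1], "rotation": [0, 0, 0]},
  {"slide": [0, 0, 0], "rotation": [0, 0, 0]},
  {"slide": [0, 0, 0], "rotation": [0, 0, 0]},
])

```text
time_s: 7.5
tcp_pos: [509.0, 257.7, 56.8]
tcp_rot: [0.609, 0.793, 0.0, 0.0]
force: [0.2, 0.4, -1.3]
width: 21.1
grip_force: 39.3
```

Request:
send_rows([
  {"slide": [0, 0, 0.1], "rotation": [0, 0, 0]},
  {"slide": [0, 0, 0.1], "rotation": [0, 0, 0]},
  {"slide": [0, 0, 0], "rotation": [0, 0, 0]},
  {"slide": [0, 0, 0], "rotation": [0, 0, 0]},
  {"slide": [0, 0, 0], "rotation": [0, 0, 0]},
  {"slide": [0, 0, 0], "rotation": [0, 0, 0]},
  {"slide": [0, 0, 0], "rotation": [0, 0, 0]},
  {"slide": [0, 0, 0], "rotation": [0, 0, 0]},
])

```text
time_s: 8.3
tcp_pos: [508.9, 257.7, 54.6]
tcp_rot: [0.609, 0.793, 0.0, 0.0]
force: [-0.4, -1.0, 4.4]
width: 21.0
grip_force: 39.6
```

Request:
send_rows([
  {"slide": [0, 0, 0], "rotation": [0, 0, 0]},
  {"slide": [0, 0, 0], "rotation": [0, 0, 0]},
  {"slide": [0, 0, 0], "rotation": [0, 0, 0]},
  {"slide": [0, 0, 0], "rotation": [0, 0, 0]},
  {"slide": [0, 0, 0], "rotation": [0, 0, 0]},
  {"slide": [0, 0, 0], "rotation": [0, 0, 0]},
  {"slide": [0, 0, 0], "rotation": [0, 0, 0]},
  {"slide": [0, 0, -1], "rotation": [0, 0, 0]},
], claw=0)

```text
time_s: 9.1
tcp_pos: [508.1, 257.1, 63.7]
tcp_rot: [0.609, 0.793, -0.001, -0.0]
force: [0.2, -0.1, -0.2]
width: 85.5
grip_force: 0.0
```

Request:
send_rows([
  {"slide": [0, 0, -2], "rotation": [0, 0, 0]},
  {"slide": [0, 0, -3], "rotation": [0, 0, 0]},
  {"slide": [0, 0, -3], "rotation": [0, 0, 0]},
  {"slide": [0, 0, -2.5], "rotation": [0, 0, 0]},
  {"slide": [-3, 0, 0], "rotation": [0, 0, 0]},
  {"slide": [-4.5, 0, 0], "rotation": [0, 0, 0]},
  {"slide": [-4.8, 0, 0], "rotation": [0, 0, 0]},
  {"slide": [-4.8, 0, 0], "rotation": [0, 0, 0]},
])

```text
time_s: 9.9
tcp_pos: [553.0, 90.9, 170.4]
tcp_rot: [0.609, 0.793, 0.0, 0.0]
force: [0.9, 0.9, -0.4]
width: 85.8
grip_force: 0.0
```

```bash
python3 go.py 596.3 -174.5 170; python3 w.py wx; python3 - <<'E'
from h import *;from plant import arm
c=arm.camera("top");P=cloud(c);m=((P[...,2]>65)&(P[...,2]<90)).astype(np.uint8)
k,l,s,ce=cv2.connectedComponentsWithStats(m)
for i in range(1,k):
    if s[i,4]>25: print(ce[i].round(),s[i,4],plane(c,[ce[i]],80)[0].round(1))
E
```

```text
t 9.9 tcp [553.   90.9 170.4] shift cm [-26.759  -2.666   0.042] w 85.8 grip 0 F [ 0.9  0.9 -0.4] q [ 0.21  0.54 -0.64  1.78  0.39  0.95 -0.34]
tool-frame rotvec to row-aligned [-0.000e+00  2.000e-03 -3.141e+00] [0.001 0.    0.001]
[ 89. 228.] 1289 cloud [416.5  25.3] 24.4 rim [419.2  29.7] 26.0 z 76.8
[495. 235.] 1524 cloud [768.7 113.9] 24.9 rim [766.2 111.6] 31.2 z 86.5
[54. 96.] 1040 [827.5 435.6  80. ]
[201. 121.] 137 [759.8 106.8  80. ]
[470. 109.] 41 [ 785.3 -480.3   80. ]
[336. 196.] 102 [ 595.9 -174.9   80. ]
[321. 243.] 197 [ 499.4 -139.6   80. ]
[131. 241.] 70 [508.  255.5  80. ]
[367. 266.] 164 [ 449.9 -235.6   80. ]
[  6. 320.] 106 [337.5 536.4  80. ]
```

Request:
send_rows([
  {"slide": [-4.8, -0.5, 0], "rotation": [0, 0, 0]},
  {"slide": [-4.8, -0.5, 0], "rotation": [0, 0, 0]},
  {"slide": [-4.8, -0.5, 0], "rotation": [0, 0, 0]},
  {"slide": [-4.8, -0.5, 0], "rotation": [0, 0, 0]},
  {"slide": [-4.5, -0.5, 0], "rotation": [0, 0, 0]},
  {"slide": [-3.0, -0.2, 0], "rotation": [0, 0, 0]},
  {"slide": [0, 0, 0], "rotation": [0, 0, 0]},
  {"slide": [0, 0, 0], "rotation": [0, 0, 0]},
])

```text
time_s: 10.8
tcp_pos: [595.2, -172.8, 169.7]
tcp_rot: [0.61, 0.792, 0.0, -0.0]
force: [-0.1, 0.9, 0.2]
width: 85.4
grip_force: 0.0
```

```bash
python3 w.py wb; python3 go.py 596.3 -174.5 53
```

```text
[150. 127.] 1732 cloud [ 500.9 -137.7] 24.2 rim [ 502.3 -137.5] 25.2 z 79.4
[262. 201.] 685 cloud [ 596.7 -173.9] 15.3 rim [ 596.5 -172.4] 16.3 z 79.4
[ 78. 225.] 1257 cloud [ 449.7 -235.6] 20.2 rim [ 451.5 -232.3] 23.3 z 79.2
t 10.8 tcp [ 595.3 -171.4  169.9] shift cm [-0.342  0.013 11.685] w 85.3 grip 0 F [-0.3  0.6  0.2] q [ 0.62  0.62 -0.63  1.62  0.41  1.03  0.12]
tool-frame rotvec to row-aligned [ 2.000e-03  1.000e-03 -3.141e+00] [ 0.001 -0.001  0.001]
```

Request:
send_rows([
  {"slide": [-0.2, 0.1, 2.5], "rotation": [0, 0, 0]},
  {"slide": [0, 0, 2.5], "rotation": [0, 0, 0]},
  {"slide": [0, 0, 2.5], "rotation": [0, 0, 0]},
  {"slide": [0, 0, 2.0], "rotation": [0, 0, 0]},
  {"slide": [0, 0, 1.2], "rotation": [0, 0, 0]},
  {"slide": [0, 0, 1.0], "rotation": [0, 0, 0]},
  {"slide": [0, 0, 0], "rotation": [0, 0, 0]},
  {"slide": [0, 0, 0], "rotation": [0, 0, 0]},
])

```text
time_s: 11.65
tcp_pos: [597.2, -173.9, 53.1]
tcp_rot: [0.609, 0.793, 0.0, 0.0]
force: [0.1, 0.2, -0.3]
width: 85.4
grip_force: 0.0
```

Request:
send_rows([
  {"slide": [0, 0, 0], "rotation": [0, 0, 0]},
  {"slide": [0, 0, 0], "rotation": [0, 0, 0]},
  {"slide": [0, 0, 0], "rotation": [0, 0, 0]},
  {"slide": [0, 0, 0], "rotation": [0, 0, 0]},
  {"slide": [0, 0, 0], "rotation": [0, 0, 0]},
  {"slide": [0, 0, 0], "rotation": [0, 0, 0]},
  {"slide": [0, 0, 0], "rotation": [0, 0, 0]},
  {"slide": [0, 0, 0], "rotation": [0, 0, 0]},
], claw=1, grip_force=45)

```text
time_s: 12.45
tcp_pos: [596.8, -174.5, 52.8]
tcp_rot: [0.61, 0.793, -0.0, 0.0]
force: [-1.4, -0.0, 5.8]
width: 29.1
grip_force: 44.4
```

```bash
python3 go.py 521.5 213 170
```

```text
t 12.4 tcp [ 596.8 -174.5   52.8] shift cm [ 39.379   2.676 -11.736] w 29.1 grip 44 F [-1.4 -0.   5.8] q [ 0.57  0.76 -0.55  1.73  0.52  0.81  0.03]
tool-frame rotvec to row-aligned [ 1.000e-03 -0.000e+00  3.141e+00] [ 0.  0. -0.]
```

Request:
send_rows([
  {"slide": [0, 0, -1.5], "rotation": [0, 0, 0]},
  {"slide": [0, 0, -3.0], "rotation": [0, 0, 0]},
  {"slide": [0, 0, -4.0], "rotation": [0, 0, 0]},
  {"slide": [1.0, 0.1, -3.2], "rotation": [0, 0, 0]},
  {"slide": [3.0, 0.2, 0], "rotation": [0, 0, 0]},
  {"slide": [4.5, 0.3, 0], "rotation": [0, 0, 0]},
  {"slide": [4.8, 0.3, 0], "rotation": [0, 0, 0]},
  {"slide": [4.8, 0.3, 0], "rotation": [0, 0, 0]},
])

```text
time_s: 13.25
tcp_pos: [561.1, 5.1, 170.0]
tcp_rot: [0.61, 0.793, 0.0, 0.0]
force: [1.6, 0.5, -2.2]
width: 29.1
grip_force: 44.7
```

Request:
send_rows([
  {"slide": [4.8, 0.3, 0], "rotation": [0, 0, 0]},
  {"slide": [4.8, 0.4, 0], "rotation": [0, 0, 0]},
  {"slide": [4.8, 0.4, 0], "rotation": [0, 0, 0]},
  {"slide": [4.1, 0.3, 0], "rotation": [0, 0, 0]},
  {"slide": [2.0, 0.1, 0], "rotation": [0, 0, 0]},
  {"slide": [0.8, 0, 0], "rotation": [0, 0, 0]},
  {"slide": [0, 0, 0], "rotation": [0, 0, 0]},
  {"slide": [0, 0, 1], "rotation": [0, 0, 0]},
])

```text
time_s: 14.05
tcp_pos: [522.7, 212.0, 160.0]
tcp_rot: [0.61, 0.792, 0.0, 0.001]
force: [1.0, -0.1, -2.7]
width: 29.1
grip_force: 44.8
```

Request:
send_rows([
  {"slide": [0, 0, 2], "rotation": [0, 0, 0]},
  {"slide": [0, 0, 2], "rotation": [0, 0, 0]},
  {"slide": [0, 0, 1], "rotation": [0, 0, 0]},
  {"slide": [0, 0, 0], "rotation": [0, 0, 0]},
  {"slide": [0, 0, 0], "rotation": [0, 0, 0]},
  {"slide": [0, 0, 0], "rotation": [0, 0, 0]},
  {"slide": [0, 0, 0], "rotation": [0, 0, 0]},
  {"slide": [0, 0, 0], "rotation": [0, 0, 0]},
])

```text
time_s: 14.85
tcp_pos: [521.9, 213.5, 110.0]
tcp_rot: [0.61, 0.793, 0.0, 0.0]
force: [-0.4, -0.6, -3.0]
width: 29.3
grip_force: 44.8
```

```bash
python3 go.py 521.5 213 54.5; python3 w.py wb2
```

```text
t 14.8 tcp [521.9 213.5 110. ] shift cm [-0.036 -0.053  5.55 ] w 29.3 grip 45 F [-0.4 -0.6 -3. ] q [-0.05  0.62 -0.6   1.84  0.46  0.82 -0.62]
tool-frame rotvec to row-aligned [-0.000e+00 -2.000e-03  3.141e+00] [ 0.001 -0.    -0.   ]
[260. 160.] 877 cloud [509.9 258.6] 11.1 rim [509.6 259.1] 11.7 z 80.7
[261. 221.] 553 cloud [520.9 219.2] 14.6 rim [522.  214.8] 15.6 z 87.9
```

View pics/wb2.png

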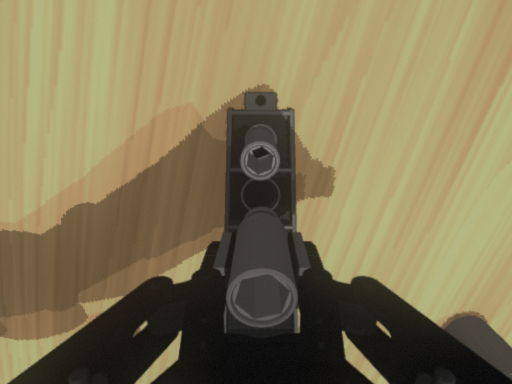

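The view shows a standing in bay 1 at (260,160) and the ring of bay 2 at (260,195), in line with the held socket.

Request:
send_rows([
  {"slide": [0, 0, 2], "rotation": [0, 0, 0]},
  {"slide": [0, 0, 1.8], "rotation": [0, 0, 0]},
  {"slide": [0, 0, 0.8], "rotation": [0, 0, 0]},
  {"slide": [0, 0, 0.4], "rotation": [0, 0, 0]},
  {"slide": [0, 0, 0.2], "rotation": [0, 0, 0]},
  {"slide": [0, 0, 0.1], "rotation": [0, 0, 0]},
  {"slide": [0, 0, 0], "rotation": [0, 0, 0]},
  {"slide": [0, 0, 0], "rotation": [0, 0, 0]},
])

```text
time_s: 15.7
tcp_pos: [521.8, 213.5, 56.9]
tcp_rot: [0.609, 0.793, 0.0, 0.0]
force: [0.2, 0.4, -1.8]
width: 28.7
grip_force: 44.8
```

Request:
send_rows([
  {"slide": [0, 0, 0.1], "rotation": [0, 0, 0]},
  {"slide": [0, 0, 0.1], "rotation": [0, 0, 0]},
  {"slide": [0, 0, 0.1], "rotation": [0, 0, 0]},
  {"slide": [0, 0, 0], "rotation": [0, 0, 0]},
  {"slide": [0, 0, 0], "rotation": [0, 0, 0]},
  {"slide": [0, 0, 0], "rotation": [0, 0, 0]},
  {"slide": [0, 0, 0], "rotation": [0, 0, 0]},
  {"slide": [0, 0, 0], "rotation": [0, 0, 0]},
])

```text
time_s: 16.5
tcp_pos: [521.6, 213.4, 53.8]
tcp_rot: [0.609, 0.793, 0.0, 0.0]
force: [-0.8, -1.4, 6.2]
width: 28.8
grip_force: 45.4
```

Request:
send_rows([
  {"slide": [0, 0, 0], "rotation": [0, 0, 0]},
  {"slide": [0, 0, 0], "rotation": [0, 0, 0]},
  {"slide": [0, 0, 0], "rotation": [0, 0, 0]},
  {"slide": [0, 0, 0], "rotation": [0, 0, 0]},
  {"slide": [0, 0, 0], "rotation": [0, 0, 0]},
  {"slide": [0, 0, 0], "rotation": [0, 0, 0]},
  {"slide": [0, 0, 0], "rotation": [0, 0, 0]},
  {"slide": [0, 0, -1], "rotation": [0, 0, 0]},
], claw=0)

```text
time_s: 17.3
tcp_pos: [520.9, 213.0, 62.7]
tcp_rot: [0.609, 0.793, -0.001, -0.001]
force: [0.6, 0.5, 0.1]
width: 85.4
grip_force: 0.0
```

Request:
send_rows([
  {"slide": [0, 0, -2], "rotation": [0, 0, 0]},
  {"slide": [0, 0, -3], "rotation": [0, 0, 0]},
  {"slide": [0, 0, -3], "rotation": [0, 0, 0]},
  {"slide": [0, 0, -2.6], "rotation": [0, 0, 0]},
  {"slide": [-2.7, -1.2, 0], "rotation": [0, 0, 0]},
  {"slide": [-4.0, -1.8, 0], "rotation": [0, 0, 0]},
  {"slide": [-4.4, -2.0, 0], "rotation": [0, 0, 0]},
  {"slide": [-4.4, -2.0, 0], "rotation": [0, 0, 0]},
])

```text
time_s: 18.1
tcp_pos: [493.3, 44.3, 170.2]
tcp_rot: [0.609, 0.793, 0.0, 0.0]
force: [0.2, -0.8, 0.2]
width: 85.3
grip_force: 0.0
```

Request:
send_rows([
  {"slide": [-4.4, -2.0, 0], "rotation": [0, 0, 0]},
  {"slide": [-4.4, -2.0, 0], "rotation": [0, 0, 0]},
  {"slide": [-4.4, -2.0, 0], "rotation": [0, 0, 0]},
  {"slide": [-4.4, -2.0, 0], "rotation": [0, 0, 0]},
  {"slide": [-4.4, -2.0, 0], "rotation": [0, 0, 0]},
  {"slide": [-3.1, -1.2, 0], "rotation": [0, 0, 0]},
  {"slide": [-1.0, -0.3, 0], "rotation": [0, 0, 0]},
  {"slide": [0, 0, 0], "rotation": [0, 0, 0]},
])

```text
time_s: 18.9
tcp_pos: [449.5, -237.6, 169.7]
tcp_rot: [0.611, 0.792, 0.0, 0.0]
force: [-0.6, 0.5, -0.3]
width: 85.5
grip_force: 0.0
```

```bash
python3 w.py wc; python3 go.py 450 -236 53
```

```text
[365.  92.] 1771 cloud [ 501.2 -138.3] 24.6 rim [ 499.8 -138. ] 25.2 z 79.4
[261. 198.] 1035 cloud [ 449.6 -236.1] 19.9 rim [ 449.7 -234.5] 20.8 z 79.5
t 18.9 tcp [ 449.9 -235.7  169.8] shift cm [-3.8000e-02 -4.0000e-03  1.1675e+01] w 85.5 grip 0 F [-0.2  0.7  0.5] q [ 0.89  0.47 -0.66  1.92  0.37  0.88  0.3 ]
tool-frame rotvec to row-aligned [-1.000e-03 -1.000e-03  3.141e+00] [ 0.001 -0.    -0.001]
```

Request:
send_rows([
  {"slide": [0, 0, 2.5], "rotation": [0, 0, 0]},
  {"slide": [0, 0, 2.5], "rotation": [0, 0, 0]},
  {"slide": [0, 0, 2.5], "rotation": [0, 0, 0]},
  {"slide": [0, 0, 2.0], "rotation": [0, 0, 0]},
  {"slide": [0, 0, 1.2], "rotation": [0, 0, 0]},
  {"slide": [0, 0, 1.0], "rotation": [0, 0, 0]},
  {"slide": [0, 0, 0], "rotation": [0, 0, 0]},
  {"slide": [0, 0, 0], "rotation": [0, 0, 0]},
])

```text
time_s: 19.75
tcp_pos: [450.2, -235.8, 52.9]
tcp_rot: [0.609, 0.793, 0.0, 0.0]
force: [0.9, -0.1, 0.7]
width: 85.2
grip_force: 0.0
```

Request:
send_rows([
  {"slide": [0, 0, 0], "rotation": [0, 0, 0]},
  {"slide": [0, 0, 0], "rotation": [0, 0, 0]},
  {"slide": [0, 0, 0], "rotation": [0, 0, 0]},
  {"slide": [0, 0, 0], "rotation": [0, 0, 0]},
  {"slide": [0, 0, 0], "rotation": [0, 0, 0]},
  {"slide": [0, 0, 0], "rotation": [0, 0, 0]},
  {"slide": [0, 0, 0], "rotation": [0, 0, 0]},
  {"slide": [0, 0, 0], "rotation": [0, 0, 0]},
], claw=1, grip_force=55)

```text
time_s: 20.55
tcp_pos: [449.7, -236.5, 52.9]
tcp_rot: [0.61, 0.793, -0.0, 0.0]
force: [-1.4, 0.1, 6.7]
width: 38.0
grip_force: 54.4
```

```bash
python3 go.py 535.5 161 170
```

```text
t 20.6 tcp [ 449.7 -236.5   52.9] shift cm [ 36.205  18.497 -11.735] w 38.0 grip 54 F [-1.4  0.1  6.7] q [ 0.78  0.63 -0.53  2.04  0.54  0.61  0.15]
tool-frame rotvec to row-aligned [ 1.000e-03 -0.000e+00  3.141e+00] [ 0.     0.001 -0.   ]
```

Request:
send_rows([
  {"slide": [0, 0, -1.5], "rotation": [0, 0, 0]},
  {"slide": [0, 0, -3.0], "rotation": [0, 0, 0]},
  {"slide": [0, 0, -4.0], "rotation": [0, 0, 0]},
  {"slide": [0, 0, -3.2], "rotation": [0, 0, 0]},
  {"slide": [2.7, 1.4, 0], "rotation": [0, 0, 0]},
  {"slide": [4.0, 2.0, 0], "rotation": [0, 0, 0]},
  {"slide": [4.4, 2.25, 0], "rotation": [0, 0, 0]},
  {"slide": [4.4, 2.25, 0], "rotation": [0, 0, 0]},
])

```text
time_s: 21.35
tcp_pos: [486.0, -64.9, 169.3]
tcp_rot: [0.61, 0.792, -0.0, -0.0]
force: [1.6, -0.4, -2.2]
width: 38.1
grip_force: 55.5
```

Request:
send_rows([
  {"slide": [4.4, 2.25, 0], "rotation": [0, 0, 0]},
  {"slide": [4.4, 2.25, 0], "rotation": [0, 0, 0]},
  {"slide": [4.4, 2.25, 0], "rotation": [0, 0, 0]},
  {"slide": [4.0, 2.1, 0], "rotation": [0, 0, 0]},
  {"slide": [2.5, 1.2, 0], "rotation": [0, 0, 0]},
  {"slide": [1.0, 0.55, 0], "rotation": [0, 0, 0]},
  {"slide": [0, 0, 0], "rotation": [0, 0, 0]},
  {"slide": [0, 0, 1], "rotation": [0, 0, 0]},
])

```text
time_s: 22.15
tcp_pos: [535.9, 159.7, 159.6]
tcp_rot: [0.61, 0.792, -0.0, 0.001]
force: [0.3, -0.5, -2.5]
width: 38.0
grip_force: 55.6
```

Request:
send_rows([
  {"slide": [0, 0, 2], "rotation": [0, 0, 0]},
  {"slide": [0, 0, 2], "rotation": [0, 0, 0]},
  {"slide": [0, 0, 1], "rotation": [0, 0, 0]},
  {"slide": [0, 0, 0], "rotation": [0, 0, 0]},
  {"slide": [0, 0, 0], "rotation": [0, 0, 0]},
  {"slide": [0, 0, 0], "rotation": [0, 0, 0]},
  {"slide": [0, 0, 0], "rotation": [0, 0, 0]},
  {"slide": [0, 0, 0], "rotation": [0, 0, 0]},
])

```text
time_s: 22.95
tcp_pos: [535.8, 161.3, 110.0]
tcp_rot: [0.61, 0.793, 0.0, 0.0]
force: [-0.2, 0.1, -1.9]
width: 38.2
grip_force: 55.6
```

```bash
python3 go.py 535.5 161 54.5; python3 w.py wc2
```

```text
t 22.9 tcp [535.8 161.3 110. ] shift cm [-0.02  -0.037  5.549] w 38.2 grip 56 F [-0.2  0.1 -1.9] q [ 0.05  0.61 -0.6   1.85  0.46  0.82 -0.53]
tool-frame rotvec to row-aligned [ 0.000e+00 -2.000e-03  3.141e+00] [ 0.001  0.    -0.   ]
[259.  54.] 1078 cloud [509.9 258.4] 11.2 rim [510.1 258.1] 11.4 z 80.8
[260. 146.] 1321 cloud [522.2 213.9] 15.2 rim [522.1 214.2] 15.4 z 80.6
[260. 216.] 520 cloud [534.7 166.3] 19.0 rim [535.3 163. ] 20.0 z 89.1
[ 47. 337.] 697 cloud [409.5  30.2] 22.6 rim [414.4  38.3] 26.7 z 76.7
[508. 355.] 177 cloud [752.4 103.1] 10.1 rim [742.2 112.3] 16.3 z 76.2
```

View pics/wc2.png

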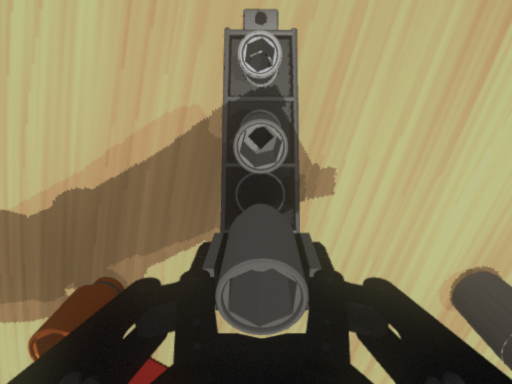

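Sockets a (259,54) and b (260,146) stand in bays 1 and 2, and the ring of bay 3 at (260,190) lines up with the held c.

Request:
send_rows([
  {"slide": [0, 0, 2], "rotation": [0, 0, 0]},
  {"slide": [0, 0, 1.8], "rotation": [0, 0, 0]},
  {"slide": [0, 0, 0.8], "rotation": [0, 0, 0]},
  {"slide": [0, 0, 0.4], "rotation": [0, 0, 0]},
  {"slide": [0, 0, 0.2], "rotation": [0, 0, 0]},
  {"slide": [0, 0, 0.1], "rotation": [0, 0, 0]},
  {"slide": [0, 0, 0], "rotation": [0, 0, 0]},
  {"slide": [0, 0, 0], "rotation": [0, 0, 0]},
])

```text
time_s: 23.8
tcp_pos: [535.7, 161.2, 56.9]
tcp_rot: [0.61, 0.793, 0.0, 0.0]
force: [-0.1, -0.2, -2.1]
width: 37.9
grip_force: 55.6
```

Request:
send_rows([
  {"slide": [0, 0, 0.1], "rotation": [0, 0, 0]},
  {"slide": [0, 0, 0.1], "rotation": [0, 0, 0]},
  {"slide": [0, 0, 0.1], "rotation": [0, 0, 0]},
  {"slide": [0, 0, 0], "rotation": [0, 0, 0]},
  {"slide": [0, 0, 0], "rotation": [0, 0, 0]},
  {"slide": [0, 0, 0], "rotation": [0, 0, 0]},
  {"slide": [0, 0, 0], "rotation": [0, 0, 0]},
  {"slide": [0, 0, 0], "rotation": [0, 0, 0]},
])

```text
time_s: 24.6
tcp_pos: [535.5, 161.2, 53.9]
tcp_rot: [0.609, 0.793, 0.0, 0.0]
force: [-1.8, -1.6, 6.7]
width: 38.2
grip_force: 56.3
```

Request:
send_rows([
  {"slide": [0, 0, 0], "rotation": [0, 0, 0]},
  {"slide": [0, 0, 0], "rotation": [0, 0, 0]},
  {"slide": [0, 0, 0], "rotation": [0, 0, 0]},
  {"slide": [0, 0, 0], "rotation": [0, 0, 0]},
  {"slide": [0, 0, 0], "rotation": [0, 0, 0]},
  {"slide": [0, 0, 0], "rotation": [0, 0, 0]},
  {"slide": [0, 0, 0], "rotation": [0, 0, 0]},
  {"slide": [0, 0, -1], "rotation": [0, 0, 0]},
], claw=0)

```text
time_s: 25.4
tcp_pos: [534.7, 160.8, 62.7]
tcp_rot: [0.609, 0.793, -0.001, -0.001]
force: [-0.5, 0.4, -0.4]
width: 85.2
grip_force: 0.0
```

Request:
send_rows([
  {"slide": [0, 0, -2], "rotation": [0, 0, 0]},
  {"slide": [0, 0, -3], "rotation": [0, 0, 0]},
  {"slide": [0, 0, -3], "rotation": [0, 0, 0]},
  {"slide": [0, 0, -2.6], "rotation": [0, 0, 0]},
  {"slide": [-2.7, -1.1, 0], "rotation": [0, 0, 0]},
  {"slide": [-4.0, -1.6, 0], "rotation": [0, 0, 0]},
  {"slide": [-4.5, -1.8, 0], "rotation": [0, 0, 0]},
  {"slide": [-4.5, -1.8, 0], "rotation": [0, 0, 0]},
])

```text
time_s: 26.2
tcp_pos: [514.6, -8.0, 170.3]
tcp_rot: [0.609, 0.793, 0.0, 0.0]
force: [1.9, -0.2, -0.4]
width: 85.6
grip_force: 0.0
```

Request:
send_rows([
  {"slide": [-4.5, -1.8, 0], "rotation": [0, 0, 0]},
  {"slide": [-4.0, -1.5, 0], "rotation": [0, 0, 0]},
  {"slide": [-2.7, -1.0, 0], "rotation": [0, 0, 0]},
  {"slide": [-1.2, -0.5, 0], "rotation": [0, 0, 0]},
  {"slide": [0, 0, 0], "rotation": [0, 0, 0]},
  {"slide": [0, 0, 0], "rotation": [0, 0, 0]},
  {"slide": [0, 0, 0], "rotation": [0, 0, 0]},
  {"slide": [0, 0, 0], "rotation": [0, 0, 0]},
])

```text
time_s: 27.0
tcp_pos: [500.8, -137.1, 169.6]
tcp_rot: [0.608, 0.794, 0.0, -0.0]
force: [0.9, -0.2, -0.4]
width: 85.8
grip_force: 0.0
```

```bash
python3 w.py wd; python3 go.py 500.5 -138.5 53
```

```text
[260. 201.] 1345 cloud [ 500.7 -137.9] 24.2 rim [ 500.7 -136.6] 25.0 z 79.2
t 27.1 tcp [ 500.7 -137.4  169.6] shift cm [-0.104 -0.056 11.655] w 85.5 grip 0 F [0.5 0.2 0.2] q [ 0.67  0.49 -0.67  1.89  0.38  0.89  0.08]
tool-frame rotvec to row-aligned [ 0.000e+00  1.000e-03 -3.139e+00] [ 0.    -0.     0.002]
```

Request:
send_rows([
  {"slide": [0, 0, 2.5], "rotation": [0, 0, 0]},
  {"slide": [0, 0, 2.5], "rotation": [0, 0, 0]},
  {"slide": [0, 0, 2.5], "rotation": [0, 0, 0]},
  {"slide": [0, 0, 2.0], "rotation": [0, 0, 0]},
  {"slide": [0, 0, 1.2], "rotation": [0, 0, 0]},
  {"slide": [0, 0, 1.0], "rotation": [0, 0, 0]},
  {"slide": [0, 0, 0], "rotation": [0, 0, 0]},
  {"slide": [0, 0, 0], "rotation": [0, 0, 0]},
])

```text
time_s: 27.85
tcp_pos: [500.8, -138.7, 52.9]
tcp_rot: [0.609, 0.793, 0.0, 0.0]
force: [-0.1, -0.2, -0.6]
width: 85.3
grip_force: 0.0
```

Request:
send_rows([
  {"slide": [0, 0, 0], "rotation": [0, 0, 0]},
  {"slide": [0, 0, 0], "rotation": [0, 0, 0]},
  {"slide": [0, 0, 0], "rotation": [0, 0, 0]},
  {"slide": [0, 0, 0], "rotation": [0, 0, 0]},
  {"slide": [0, 0, 0], "rotation": [0, 0, 0]},
  {"slide": [0, 0, 0], "rotation": [0, 0, 0]},
  {"slide": [0, 0, 0], "rotation": [0, 0, 0]},
  {"slide": [0, 0, 0], "rotation": [0, 0, 0]},
], claw=1, grip_force=65)

```text
time_s: 28.65
tcp_pos: [500.6, -139.1, 53.2]
tcp_rot: [0.61, 0.793, -0.0, 0.001]
force: [-0.9, 0.2, 5.0]
width: 46.9
grip_force: 65.9
```

```bash
python3 go.py 551.5 100.8 170
```

```text
t 28.6 tcp [ 500.6 -139.1   53.2] shift cm [ 21.872  11.087 -11.694] w 46.9 grip 66 F [-0.9  0.2  5. ] q [ 0.58  0.64 -0.54  2.01  0.55  0.64 -0.07]
tool-frame rotvec to row-aligned [ 1.000e-03 -1.000e-03  3.141e+00] [ 0.001  0.001 -0.   ]
```

Request:
send_rows([
  {"slide": [0, 0, -1.5], "rotation": [0, 0, 0]},
  {"slide": [0, 0, -3.0], "rotation": [0, 0, 0]},
  {"slide": [0, 0, -4.0], "rotation": [0, 0, 0]},
  {"slide": [0, 0, -3.2], "rotation": [0, 0, 0]},
  {"slide": [2.4, 1.2, 0], "rotation": [0, 0, 0]},
  {"slide": [3.8, 1.9, 0], "rotation": [0, 0, 0]},
  {"slide": [4.2, 2.1, 0], "rotation": [0, 0, 0]},
  {"slide": [4.2, 2.1, 0], "rotation": [0, 0, 0]},
])

```text
time_s: 29.45
tcp_pos: [533.1, 21.8, 169.3]
tcp_rot: [0.61, 0.792, -0.0, -0.0]
force: [1.3, -0.1, -4.4]
width: 46.6
grip_force: 67.9
```

Request:
send_rows([
  {"slide": [3.8, 2.0, 0], "rotation": [0, 0, 0]},
  {"slide": [2.3, 1.2, 0], "rotation": [0, 0, 0]},
  {"slide": [1.2, 0.6, 0], "rotation": [0, 0, 0]},
  {"slide": [0, 0, 0], "rotation": [0, 0, 0]},
  {"slide": [0, 0, 1], "rotation": [0, 0, 0]},
  {"slide": [0, 0, 2], "rotation": [0, 0, 0]},
  {"slide": [0, 0, 2], "rotation": [0, 0, 0]},
  {"slide": [0, 0, 1], "rotation": [0, 0, 0]},
])

```text
time_s: 30.25
tcp_pos: [550.2, 98.1, 107.1]
tcp_rot: [0.611, 0.792, -0.002, -0.001]
force: [-0.4, -0.4, -4.2]
width: 47.0
grip_force: 67.8
```

Request:
send_rows([
  {"slide": [0, 0, 0], "rotation": [0, 0, 0]},
  {"slide": [0, 0, 0], "rotation": [0, 0, 0]},
  {"slide": [0, 0, 0], "rotation": [0, 0, 0]},
  {"slide": [0, 0, 0], "rotation": [0, 0, 0]},
  {"slide": [0, 0, 0], "rotation": [0, 0, 0]},
  {"slide": [0, 0, 0], "rotation": [0, 0, 0]},
  {"slide": [0, 0, 0], "rotation": [0, 0, 0]},
  {"slide": [0, 0, 0], "rotation": [0, 0, 0]},
])

```text
time_s: 31.05
tcp_pos: [551.4, 101.3, 109.5]
tcp_rot: [0.609, 0.793, 0.0, 0.0]
force: [0.0, 0.3, -4.2]
width: 46.8
grip_force: 67.8
```

```bash
python3 go.py 551.5 100.8 54.5; python3 w.py wd2
```

```text
t 31.1 tcp [551.4 101.3 109.5] shift cm [-4.800e-02 -2.000e-03  5.496e+00] w 46.8 grip 68 F [ 0.   0.3 -4.2] q [ 0.16  0.62 -0.61  1.85  0.47  0.82 -0.43]
tool-frame rotvec to row-aligned [ 0.    -0.     3.142] [ 0.  0. -0.]
[261.  27.] 1439 cloud [522.3 213.7] 15.2 rim [522.4 213.2] 15.5 z 80.5
[261. 132.] 2082 cloud [535.9 161.7] 19.6 rim [535.9 161.7] 19.6 z 80.6
[261. 209.] 518 cloud [550.1 110. ] 22.6 rim [551.1 106.1] 23.7 z 89.8
[ 40. 281.] 2264 cloud [416.8  25.4] 24.5 rim [421.5  30.3] 27.6 z 76.7
[262. 266.] 771 cloud [555.7  90.2] 15.5 rim [558.   81.3] 17.0 z 92.1
```

View pics/wd2.png

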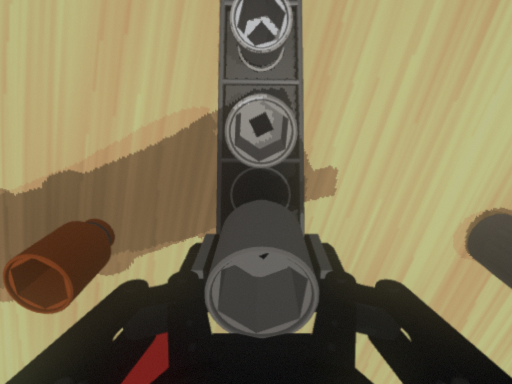

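The view shows b and c standing in their bays, with d held in line over the ring of bay 4 at (261,195). Next I lower it.

Request:
send_rows([
  {"slide": [0, 0, 2], "rotation": [0, 0, 0]},
  {"slide": [0, 0, 1.8], "rotation": [0, 0, 0]},
  {"slide": [0, 0, 0.8], "rotation": [0, 0, 0]},
  {"slide": [0, 0, 0.4], "rotation": [0, 0, 0]},
  {"slide": [0, 0, 0.2], "rotation": [0, 0, 0]},
  {"slide": [0, 0, 0], "rotation": [0, 0, 0]},
  {"slide": [0, 0, 0], "rotation": [0, 0, 0]},
  {"slide": [0, 0, 0], "rotation": [0, 0, 0]},
])

```text
time_s: 31.9
tcp_pos: [551.7, 101.3, 57.9]
tcp_rot: [0.61, 0.793, 0.0, 0.0]
force: [0.5, 0.2, -4.1]
width: 46.5
grip_force: 67.8
```

Request:
send_rows([
  {"slide": [0, 0, 0.1], "rotation": [0, 0, 0]},
  {"slide": [0, 0, 0.1], "rotation": [0, 0, 0]},
  {"slide": [0, 0, 0.1], "rotation": [0, 0, 0]},
  {"slide": [0, 0, 0], "rotation": [0, 0, 0]},
  {"slide": [0, 0, 0], "rotation": [0, 0, 0]},
  {"slide": [0, 0, 0], "rotation": [0, 0, 0]},
  {"slide": [0, 0, 0], "rotation": [0, 0, 0]},
  {"slide": [0, 0, 0], "rotation": [0, 0, 0]},
])

```text
time_s: 32.7
tcp_pos: [551.4, 101.2, 54.4]
tcp_rot: [0.609, 0.793, 0.0, 0.0]
force: [0.3, 1.1, -3.5]
width: 46.9
grip_force: 68.1
```

Not touching yet (force still −3.5 N), so I go about 1 mm further.

Request:
send_rows([
  {"slide": [0, 0, 0.05], "rotation": [0, 0, 0]},
  {"slide": [0, 0, 0.05], "rotation": [0, 0, 0]},
  {"slide": [0, 0, 0], "rotation": [0, 0, 0]},
  {"slide": [0, 0, 0], "rotation": [0, 0, 0]},
  {"slide": [0, 0, 0], "rotation": [0, 0, 0]},
  {"slide": [0, 0, 0], "rotation": [0, 0, 0]},
  {"slide": [0, 0, 0], "rotation": [0, 0, 0]},
  {"slide": [0, 0, 0], "rotation": [0, 0, 0]},
])

```text
time_s: 33.5
tcp_pos: [551.4, 101.3, 54.2]
tcp_rot: [0.609, 0.793, 0.0, 0.0]
force: [-2.2, -1.1, 6.2]
width: 46.9
grip_force: 68.4
```

Contact at +6.2 N. I release, rise and back away.

Request:
send_rows([
  {"slide": [0, 0, 0], "rotation": [0, 0, 0]},
  {"slide": [0, 0, 0], "rotation": [0, 0, 0]},
  {"slide": [0, 0, 0], "rotation": [0, 0, 0]},
  {"slide": [0, 0, 0], "rotation": [0, 0, 0]},
  {"slide": [0, 0, 0], "rotation": [0, 0, 0]},
  {"slide": [0, 0, 0], "rotation": [0, 0, 0]},
  {"slide": [0, 0, 0], "rotation": [0, 0, 0]},
  {"slide": [0, 0, -1], "rotation": [0, 0, 0]},
], claw=0)

```text
time_s: 34.3
tcp_pos: [550.6, 101.0, 62.7]
tcp_rot: [0.609, 0.793, -0.001, -0.001]
force: [-0.3, -0.5, -0.9]
width: 85.3
grip_force: 0.0
```

Request:
send_rows([
  {"slide": [0, 0, -2], "rotation": [0, 0, 0]},
  {"slide": [0, 0, -3], "rotation": [0, 0, 0]},
  {"slide": [0, 0, -3], "rotation": [0, 0, 0]},
  {"slide": [0, 0, -3], "rotation": [0, 0, 0]},
  {"slide": [-3, 0, -1], "rotation": [0, 0, 0]},
  {"slide": [-4, 0, 0], "rotation": [0, 0, 0]},
  {"slide": [-4, 0, 0], "rotation": [0, 0, 0]},
  {"slide": [-3, 0, 0], "rotation": [0, 0, 0]},
])

```text
time_s: 35.1
tcp_pos: [587.7, -37.0, 184.3]
tcp_rot: [0.61, 0.792, -0.0, 0.001]
force: [0.2, 0.0, 0.5]
width: 85.3
grip_force: 0.0
```

Request:
send_rows([
  {"slide": [-3, 0, 0], "rotation": [0, 0, 0]},
  {"slide": [-2, 0, 0], "rotation": [0, 0, 0]},
  {"slide": [-1, 0, 0], "rotation": [0, 0, 0]},
  {"slide": [0, 0, 0], "rotation": [0, 0, 0]},
  {"slide": [0, 0, 0], "rotation": [0, 0, 0]},
  {"slide": [0, 0, 0], "rotation": [0, 0, 0]},
  {"slide": [0, 0, 0], "rotation": [0, 0, 0]},
  {"slide": [0, 0, 0], "rotation": [0, 0, 0]},
])

```text
time_s: 35.9
tcp_pos: [602.7, -91.1, 183.6]
tcp_rot: [0.609, 0.793, 0.0, -0.0]
force: [-0.8, 1.6, -0.0]
width: 85.4
grip_force: 0.0
```

```bash
python3 - <<'E'
from plant import arm
import cv2,numpy as np
t=arm.camera("top")["pixels"][80:300,80:330];s=arm.camera("scene")["pixels"][110:330,150:400]
cv2.imwrite("pics/end.png",cv2.resize(np.hstack([t,s]),None,fx=1.6,fy=1.6))
E
```

```text
(no output)
```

View pics/end.png

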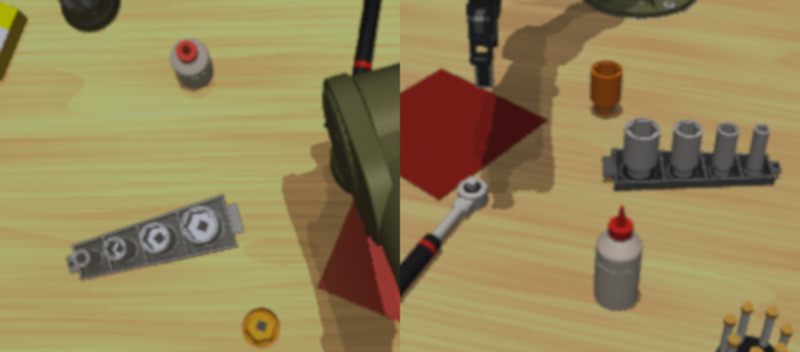

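All four sockets stand upright in the tray in size order. In the left half of the picture their tops are at (80,258), (118,248), (156,238) and (202,226). The bottle, ratchet and orange look-alike have not been disturbed.

```bash
python3 -c "
from plant import arm
print(arm.hand_in())"
```

```text
the job is handed in; nothing more can be done
None
```

The four sockets stand upright in the tray, smallest in the narrowest bay up to largest in the widest. The ratchet, bottle and orange look-alike were left alone, and I handed the job in at about 36 s.

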